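# Try the gear shifter's toe peg

## Robot

A 6-joint arm with a two-finger parallel gripper is mounted at the origin on the work surface. World frame = base frame: x ahead of the robot, y to its left, z up, the work surface at z = 0. Lengths are in mm, angles in rad, forces in N, time in s.
With the tool pointing down it reaches from about 350 to 875 mm from the base axis. Payload 4.2 kg.
Tool frame: the origin (TCP) lies between the finger pads, 19 mm behind the fingertips; this is the grasp point; z points along the fingers, y is the line along which they close (so a half turn about z gives the same grasp; the last joint's range is limited). The gripper opens to 85 mm and grips with 20 to 120 N. Pads are 22 mm wide; open, the fingers measure 114 mm over their backs; the gripper's body (76 mm by 85 mm) begins 54 mm behind the grasp point. The pads swing forward as they close: fully open they stand 13 mm farther back than shut.
Start: joints at [1.381, 0.385, 0.008, 0, -1.194, -0.259], TCP at [271.144, 563.099, 250.012] pointing down, gripper open.
Joint ranges: [-3.14, 3.14], [-1.21, 2.06], [-1.07, 1.41], [-3.16, 2.05], [-2.99, -0.16], [-3.1, 3.1]. Speed limits (rad/s): [2.79, 2.79, 3.14, 3.14, 3.14, 3.14].

## Interface

Orientations are given as a unit quaternion [x, y, z, w].
In Python, from bench import arm gives the robot as it stands.
- The arm moves only by the shell command python3 -m pendant 'ROWS'. ROWS is JSON, a list of rows, each a list of 7 numbers: the shift along the tool's x, y, z in m, then the turn, a rotation vector about the tool's x, y, z in degrees, then the finger opening in m, from 0 to 0.0854. In form: [[x, y, z, wx, wy, wz, fingers], ...]. A call has 1 to 12 rows; each row shifts and turns the commanded pose from where the row before left it, along the tool's axes as they then stand; what a row does not reach is not made up. A row lasts 1/10 s, in which the tool goes at most 50 mm and 8.59 degrees, less where a joint would pass 70% of its speed; a pose out of reach is approached as far as the arm can. A call is refused whole if a number of a shift passes 0.05 or a number of a turn 8.59, either way. A call with a gripper value outside its range is refused whole. The fingers move at their own pace and stop on an object; the grip force is fixed at half the most. Time passes only in rows, so rows that do not move let the fingers close. It gives the time, the measured TCP pose, the force, the opening and the grip force at its end, in the units of the state.
- arm.read_state(): the state, without advancing time (a new reading comes with each control period).
- arm.get_image(name): name is "side" or "top" or "wrist"; returns a dict with "image" (384x512x3 uint8, red, green, blue), "fx", "fy", "cx", "cy" (pixels), "k1" (the pictures are not rectified: a ray, as slopes to the right and down, at radius r is drawn at 1 + k1 r^2 times it, then the intrinsics apply), "xyz" and "rotation" of the camera in the world. Camera axes: x right, y down, z forward; pixel columns grow to the right and rows downward; lengths in mm; the calibration is good to about 2 mm. A picture is of the moment at which its call begins. There is no depth.
- arm.job_done(): hands the job in; it is judged then, once.
The state is a dict: "clock": time; "joints": joint angles; "joint_vel": joint speeds; "joint_efforts": joint torques, N m; "position": TCP position; "ee_rot": TCP orientation; "contact_force": force on the tool from outside, world axes, zero at the start; "wrist_torque": the same for the moment, N m; "gripper_width": finger opening in mm; "grasp_force": force on a finger pad.
Only numpy, scipy, OpenCV 4.12 (cv2) and the standard library are available. Lean on these libraries where they do the work, as an engineer would, in place of code of your own. Each camera call takes 0.05 s, during which the arm holds its last target. There are 200 camera calls.

## Task

A heel-and-toe gear shifter is mounted on a bench stand to try its new return spring. With the fingertips, gently press the round rubber peg on its shorter arm about halfway down, well short of the stop, keep it there for about a second, then let it spring back level and withdraw the hand at least a hand's breadth above the shifter. Do not touch the flat pad on the longer arm, do not grip or lift the shifter, and leave everything else on the counter undisturbed.

Things in the scene. Friction and masses are not known exactly. Their poses are not given: they have to be found in the camera images.
- shifter (a joint): Rocking of the gear shifter on its shaft, a steel rocker with two arms in one straight line. 0 = level (at rest within 0.02); positive = toe peg down, heel pad up; hard stops at +0.28 and -0.28 rad. A return spring brings it back to level when let go. Pushing down on the toe peg takes about 3.5 N at 0.14 rad (12 mm down, halfway) and about 7 N at the stop (24 mm down).
- toe_peg (a point): The part to press: a black rubber cylinder, 24 mm diameter, 50 mm long, lying crosswise at the end of the SHORTER arm, its axis level at 105 mm above the counter at rest (top at 117 mm). Origin at its centre, 85 mm from the shaft axis. x points outward along the arm, y along the cylinder, z up; it tilts with the rocker. The rules call the cylinder shifter_c3.
- heel_pad (a point): Leave alone: a flat black rubber pad 52 x 40 x 14 mm at the end of the LONGER arm, 125 mm from the shaft axis on the other side. Origin at its centre, 115 mm above the counter at rest. The rules call this pad shifter_c4.
- stand: Fixed bench stand that carries the shifter: steel base plate 130 x 100 x 10 mm, aluminium upright 36 x 18 mm and 130 mm tall beside the rocker at y = -34 mm. Origin on the counter directly below the middle of the rocker; the shaft runs along its y at 105 mm height; its x points towards the toe peg. It may stand at any yaw.
- jar: Bystander, loose: glass jar with a screw lid, 64 mm diameter, 100 mm tall, standing. Origin at the centre of its underside.
- lens: Bystander, loose: domed yellow indicator lens, 62 mm diameter, 30 mm tall, lying flat side down. Origin at the centre of its underside.
- wrench: Bystander, loose: stainless socket wrench lying flat, 155 mm long, 50 mm tall at its upright socket. Origin at counter height near its middle; x along it, socket end at +x.
- sprocket: Bystander, loose: small steel sprocket lying flat, about 84 mm diameter, 12 mm tall. Origin at the centre of its underside.
- cap0: Bystander, loose: brass valve cap, 16 mm diameter, 18 mm tall, standing on the turntable. Origin at the centre of its underside.
- cap1: Bystander, loose: valve cap like cap0.
- cap2: Bystander, loose: valve cap like cap0.
- turntable_mark (a point): Bystander: a dark mark on top of the aluminium turntable, 75 mm from its centre. The turntable is a disc of 180 mm diameter whose top is 34 mm above the counter; it turns easily and should not be turned.

How it is judged:
By the outcome, as a careful person would: the job done as asked, in the order asked, and still so for the second after the job is handed in, with the robot touching nothing.
It also fails if it takes over 32 s, if anything falls off the work surface, if the arm or the gripper's body presses on something with over 40 N, if the wrist force passes 120 N, or if a joint passes its speed limit or range.

## Working session

There is one attempt and no reset: what is moved stays moved. The work goes in short steps, Python scripts to look and compute and a shell command to move; the robot and the scene stay as the last step left them, time stands still between calls to the robot, and variables do not carry over. Pictures are saved under pics/ and viewed, at most 10 in all, crops included, and the job is handed in when it is done.

```bash
mkdir -p pics; cat > h.py <<'E'
import numpy as np, cv2, json
from bench import arm
def grab(n,f):
    d=arm.get_image(n); cv2.imwrite(f'pics/{f}.png',cv2.cvtColor(np.asarray(d['image']),cv2.COLOR_RGB2BGR))
    json.dump({k:np.asarray(v).tolist() for k,v in d.items() if k!='image'},open(f'pics/{f}.json','w')); return d
def ray(c,u,v):
    K=np.array([[c['fx'],0,c['cx']],[0,c['fy'],c['cy']],[0,0,1.]])
    p=cv2.undistortPoints(np.array([[[u,v]]],float),K,np.array([c['k1'],0,0,0.]))[0,0]
    R=np.array(c['rotation'])
    d=R@np.array([p[0],p[1],1]); return np.array(c['xyz']),d/np.linalg.norm(d)
def plane(c,u,v,z):
    o,d=ray(c,u,v); return o+d*(z-o[2])/d[2]
def load(f): return json.load(open(f'pics/{f}.json'))
E
python3 - <<'E'
from h import *
for n in('top','side'):
    d=grab(n,n+'0'); print({k:np.round(v,3).tolist() for k,v in d.items() if k!='image'})
print(arm.read_state())
a=[cv2.imread(f'pics/{n}0.png') for n in('top','side')]
E
```

```text
{'fx': 363.43, 'fy': 363.43, 'cx': 251.011, 'cy': 192.325, 'k1': -0.056, 'xyz': [429.334, -13.61, 1123.345], 'rotation': [-0.695, 0.716, -0.043, 0.057]}
{'fx': 392.825, 'fy': 392.825, 'cx': 258.402, 'cy': 198.065, 'k1': 0.029, 'xyz': [478.536, 930.088, 737.267], 'rotation': [-0.048, 0.887, -0.459, 0.023]}
{'clock': 0.1, 'joints': array([ 1.38059026e+00,  3.85499239e-01,  6.78585360e-03, -4.55954157e-04,
       -1.19397988e+00, -2.58631165e-01]), 'joint_vel': array([-5.72942849e-04, -2.17299494e-03,  4.43714995e-03,  1.46511832e-03,
        9.69770021e-05, -3.83559076e-04]), 'joint_efforts': array([-7.13523968e-04, -3.93320739e+01,  1.88928813e+01,  4.19789314e+00,
       -2.60731169e-03,  7.05597159e-06]), 'position': array([270.95144354, 562.6918086 , 249.02513871]), 'ee_rot': array([ 9.74904476e-01, -2.22621469e-01, -1.79335550e-04,  9.55160982e-04]), 'contact_force': array([ 0.26175739,  0.23032787, -0.06028458]), 'wrist_torque': array([0.03434846, 0.05126025, 0.07508601]), 'grasp_force': 0.0, 'gripper_width': 85.51529318207552}
```

View pics/top0.png

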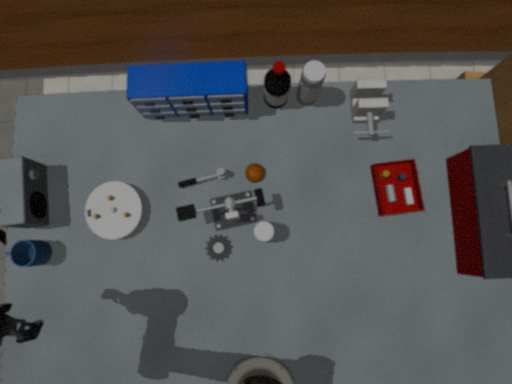

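View pics/side0.png

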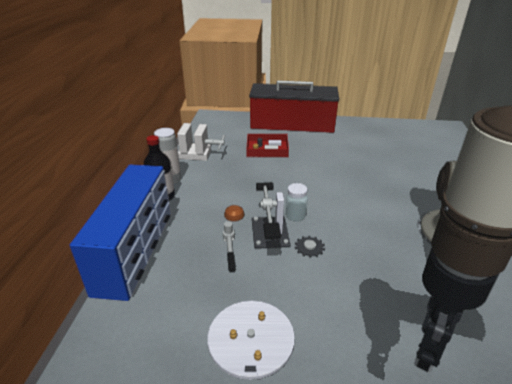

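The top view shows the rocker running from the pad at (186,212) to the peg at (260,198). The lens is at (256,172) and the jar at (264,231), one on each side of the peg. In the side view the peg is at (265,186). Next I'll segment both ends.

```bash
sed -i "s/R=np.array(c\['rotation'\])/R=Rotation.from_quat(c['rotation']).as_matrix()/; 1a from scipy.spatial.transform import Rotation" h.py
python3 - <<'E'
from h import *
t=cv2.imread('pics/top0.png')[155:265,165:295]; s=cv2.imread('pics/side0.png')[165:275,205:335]
cv2.imwrite('pics/crop.png',np.vstack([cv2.resize(x,None,fx=5,fy=5,interpolation=cv2.INTER_CUBIC)[:,:] for x in(t,)]))
cv2.imwrite('pics/crop2.png',cv2.resize(s,None,fx=5,fy=5,interpolation=cv2.INTER_CUBIC))
for f,(x0,y0,x1,y1) in (('top0',(165,155,295,265)),('side0',(205,165,335,275))):
    g=cv2.imread(f'pics/{f}.png')[y0:y1,x0:x1].max(2); m=(g<50).astype(np.uint8)
    n,_,st,ce=cv2.connectedComponentsWithStats(m)
    c=load(f)
    for i in range(1,n):
        if st[i,4]>12:
            u,v=ce[i]+[x0,y0]; print(f,st[i]+[x0,y0,0,0,0],ce[i]+[x0,y0],plane(c,u,v,105).round(),plane(c,u,v,117).round())
E
```

```text
top0 [179 179  18   8  92] [187.2826087  182.65217391] [608. 187. 105.] [606. 184. 117.]
top0 [255 189  10  17 118] [259.40677966 197.30508475] [560. -18. 105.] [558. -18. 117.]
top0 [236 202  20  20 227] [246.62114537 211.57268722] [520.  19. 105.] [519.  19. 117.]
top0 [177 205  19  15 220] [185.81363636 212.2       ] [523. 191. 105.] [522. 189. 117.]
top0 [212 209  14  13  99] [217.19191919 214.45454545] [515. 102. 105.] [514. 101. 117.]
side0 [257 183  16   7  84] [264.51190476 185.86904762] [560. -20. 105.] [558.  -2. 117.]
side0 [263 218  18  30 374] [271.45721925 233.19786096] [523. 189. 105.] [522. 203. 117.]
side0 [228 253   7  19 107] [230.94392523 261.82242991] [606. 298. 105.] [604. 310. 117.]
```

View pics/crop.png

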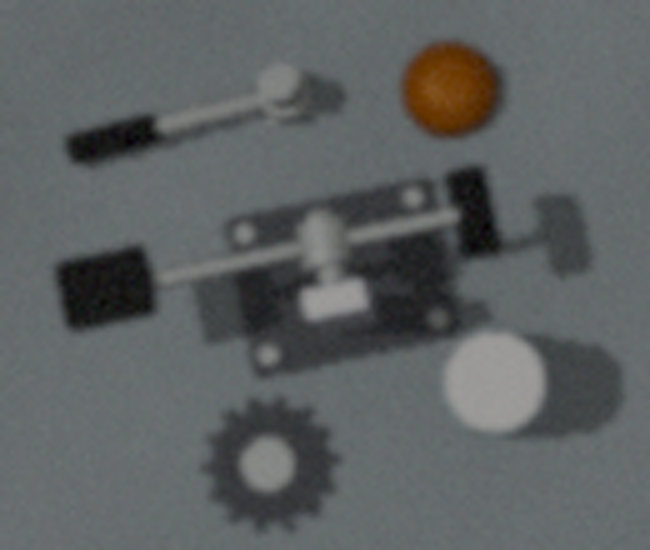

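View pics/crop2.png

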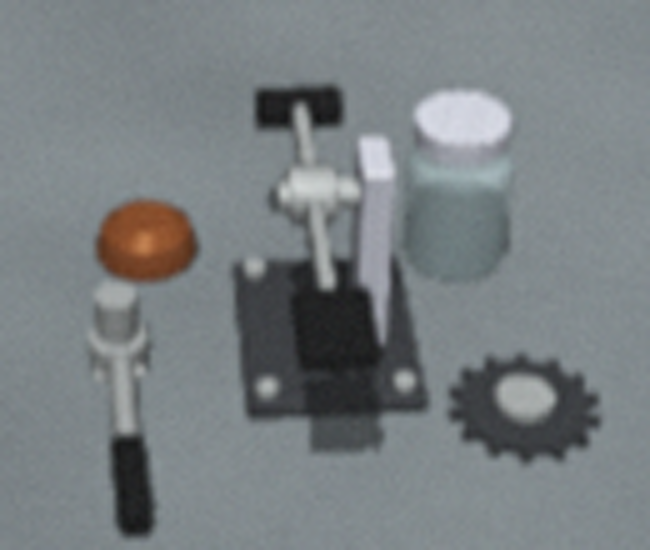

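Both views put the peg at (560, -19, 105), and the peg-to-pad distance comes out at 212 mm against the expected 210. The arm runs along (0.175, -0.984). I'll close the fingers, turn 54° so their line lies along the peg, then move over it at z = 250.

```bash
python3 -m pendant '[[0,0,0,0,0,4,0],[0,0,0,0,0,7,0],[0,0,0,0,0,8,0],[0,0,0,0,0,8,0],[0,0,0,0,0,8,0],[0,0,0,0,0,8,0],[0,0,0,0,0,7,0],[0,0,0,0,0,4.2,0]]'
python3 -m pendant '[[0.015,-0.0045,0,0,0,0,0],[0.03,-0.009,0,0,0,0,0],[0.04,-0.0117,0,0,0,0,0],[0.045,-0.013,0,0,0,0,0],[0.045,-0.013,0,0,0,0,0],[0.045,-0.013,0,0,0,0,0],[0.045,-0.013,0,0,0,0,0],[0.045,-0.013,0,0,0,0,0]]'
python3 -m pendant '[[0.045,-0.013,0,0,0,0,0],[0.045,-0.013,0,0,0,0,0],[0.045,-0.013,0,0,0,0,0],[0.045,-0.013,0,0,0,0,0],[0.045,-0.013,0,0,0,0,0],[0.04,-0.0117,0,0,0,0,0],[0.03,-0.009,0,0,0,0,0],[0.018,-0.0057,0,0,0,0,0],[0,0,0,0,0,0,0],[0,0,0,0,0,0,0],[0,0,0,0,0,0,0]]'
python3 - <<'E'
from h import *
d=grab('wrist','w1'); grab('side','side1')
s=arm.read_state(); R=Rotation.from_quat(s['ee_rot']).as_matrix()
print(s['position'],R.round(3).tolist(),s['contact_force'],s['gripper_width'],s['joints'].round(2))
print('to go in tool', R.T@(np.array([560,-19,136])-s['position']))
E
```

```text
clock: 0.9
position: [271.0, 562.8, 249.4]
ee_rot: [0.765, -0.644, 0.0, 0.001]
contact_force: [-0.1, -0.2, -0.3]
gripper_width: -0.1
grasp_force: 0.0
clock: 1.7
position: [414.4, 270.9, 250.0]
ee_rot: [0.767, -0.642, -0.0, 0.0]
contact_force: [0.1, 0.5, -0.1]
gripper_width: 0.1
grasp_force: 0.0
clock: 2.8
position: [558.4, -18.1, 250.0]
ee_rot: [0.767, -0.642, -0.0, 0.0]
contact_force: [0.2, 0.4, -0.1]
gripper_width: 0.2
grasp_force: 0.0
[558.59941598 -17.74110744 250.19921891] [[0.177, -0.984, 0.0], [-0.984, -0.177, 0.0], [-0.0, -0.0, -1.0]] [ 0.20050982  0.01149827 -0.21736139] 0.23185969743279128 [ 0.26  0.27 -0.16 -0.   -1.14 -0.08]
to go in tool [  1.50309484  -1.13495141 114.19921469]
```

View pics/w1.png

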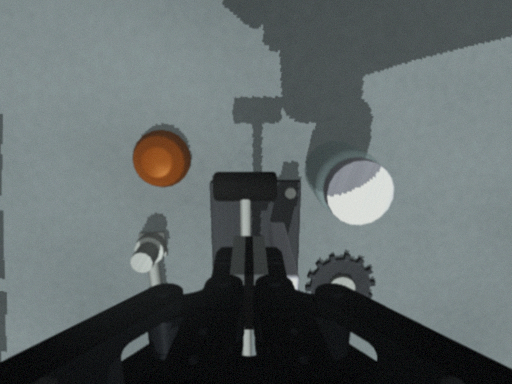

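The wrist view shows the peg at columns 214–276, rows 172–200, square to the fingers, with the jar and lens clear. I'll check its position from this camera before going down.

```bash
python3 - <<'E'
from h import *
c=load('w1')
print(plane(c,245,186,110), plane(c,214,186,110),plane(c,276,186,110),c['xyz'])
E
python3 -m pendant '[[0.001,-0.001,0.015,0,0,0,0],[0,0,0.025,0,0,0,0],[0,0,0.025,0,0,0,0],[0,0,0.02,0,0,0,0],[0,0,0.01,0,0,0,0],[0,0,0,0,0,0,0],[0,0,0,0,0,0,0]]'
python3 - <<'E'
from h import *
grab('side','side2');d=grab('wrist','w2'); s=arm.read_state();print(s['position'],s['contact_force'])
a=cv2.imread('pics/side2.png')[140:240,205:335]; b=cv2.imread('pics/w2.png')
cv2.imwrite('pics/c3.png',np.hstack([cv2.resize(a,(390,300),interpolation=cv2.INTER_CUBIC),cv2.resize(b,(400,300))]))
E
```

```text
[560.10909036 -18.56073474 110.        ] [584.31203132 -14.22509413 110.        ] [535.90846578 -22.89848685 110.        ] [569.717760269784, -87.93837173120676, 374.5168343425762]
clock: 3.6
position: [560.8, -18.9, 155.9]
ee_rot: [0.767, -0.642, 0.001, -0.0]
contact_force: [-0.3, -0.4, 1.2]
gripper_width: 0.1
grasp_force: 0.0
[561.01105268 -18.97999168 156.36443589] [-1.47774269 -0.25407186  0.62790164]
```

View pics/c3.png

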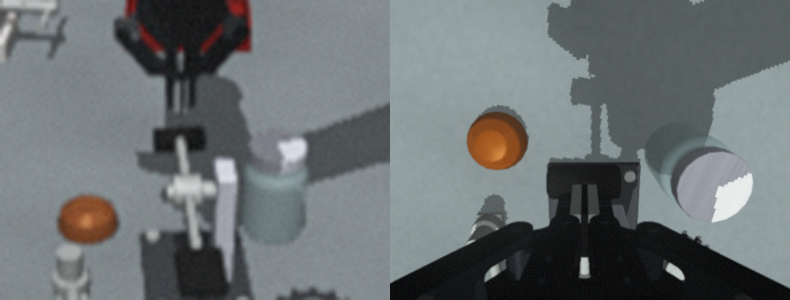

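All three cameras agree on the peg at (560, -19), and the fingertips are centred about 20 mm above it. Next I'll lower gently to contact, watching the force.

```bash
python3 -m pendant '[[0,0,0.008,0,0,0,0],[0,0,0.007,0,0,0,0],[0,0,0.003,0,0,0,0],[0,0,0,0,0,0,0]]'; python3 -m pendant '[[0,0,0.002,0,0,0,0],[0,0,0.002,0,0,0,0],[0,0,0.002,0,0,0,0],[0,0,0,0,0,0,0],[0,0,0,0,0,0,0]]'
```

```text
clock: 4.1
position: [559.8, -19.4, 136.2]
ee_rot: [0.766, -0.642, -0.001, 0.001]
contact_force: [0.3, 0.0, -0.5]
gripper_width: 0.2
grasp_force: 0.0
clock: 4.6
position: [560.4, -19.4, 131.2]
ee_rot: [0.767, -0.642, 0.0, -0.0]
contact_force: [0.0, -1.7, 0.6]
gripper_width: -0.4
grasp_force: 0.7
```

```bash
python3 -m pendant '[[0,0,0.002,0,0,0,0],[0,0,0.002,0,0,0,0],[0,0,0.002,0,0,0,0],[0,0,0.001,0,0,0,0],[0,0,0,0,0,0,0],[0,0,0,0,0,0,0]]'
python3 - <<'E'
from h import *
F=[];P=[]
for i in range(6):
    d=grab(['side','wrist'][i%2],['s3','w3'][i%2]); s=arm.read_state(); F.append(s['contact_force']);P.append(s['position'])
print(np.mean(F,0),np.mean(P,0),s['clock'])
for f in('side1','s3'):
    g=cv2.imread(f'pics/{f}.png')[165:275,205:335].max(2); n,_,st,ce=cv2.connectedComponentsWithStats((g<50).astype(np.uint8))
    print([(ce[i]+[205,165],st[i]) for i in range(1,n) if st[i,4]>30])
a=cv2.imread('pics/s3.png')[140:240,205:335]; b=cv2.imread('pics/w3.png')
cv2.imwrite('pics/c4.png',np.hstack([cv2.resize(a,(390,300),interpolation=cv2.INTER_CUBIC),cv2.resize(b,(400,300))]))
E
```

```text
clock: 5.2
position: [560.5, -19.3, 124.2]
ee_rot: [0.767, -0.642, 0.0, -0.0]
contact_force: [0.9, -2.3, 2.4]
gripper_width: 0.0
grasp_force: 1.7
[ 0.88444426 -2.57348237  3.59825687] [560.41523092 -19.27498879 124.18684075] 5.5
[(array([264.32258065, 185.78494624]), array([51, 18, 18,  7, 93], dtype=int32)), (array([271.40810811, 233.13243243]), array([ 58,  53,  18,  30, 370], dtype=int32)), (array([230.93396226, 261.90566038]), array([ 23,  88,   7,  19, 106], dtype=int32))]
[(array([265.37016575, 175.50828729]), array([ 42,   0,  36,  29, 362], dtype=int32)), (array([271.7534626 , 230.90581717]), array([ 58,  52,  18,  31, 361], dtype=int32)), (array([230.92523364, 261.82242991]), array([ 23,  88,   7,  19, 107], dtype=int32))]
```

View pics/c4.png

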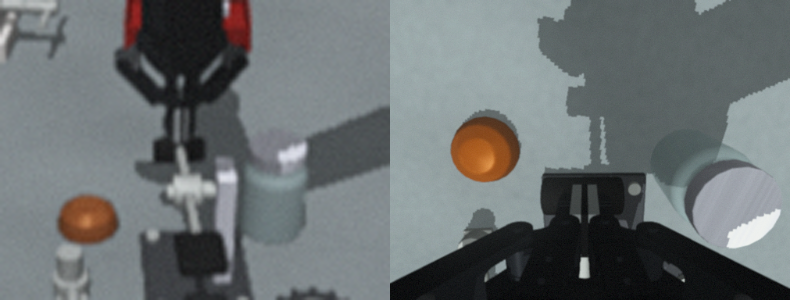

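Mean vertical force is 3.6 N at 12 mm down, which is the halfway point, and the pad has risen to match. I've held for about 0.5 s so far, so I'll hold 0.6 s more, then ease up and withdraw.

```bash
python3 -m pendant '[[0,0,0,0,0,0,0],[0,0,0,0,0,0,0],[0,0,0,0,0,0,0],[0,0,0,0,0,0,0],[0,0,0,0,0,0,0],[0,0,0,0,0,0,0],[0,0,-0.003,0,0,0,0],[0,0,-0.004,0,0,0,0],[0,0,-0.004,0,0,0,0],[0,0,-0.004,0,0,0,0],[0,0,-0.006,0,0,0,0],[0,0,-0.01,0,0,0,0]]'
python3 -m pendant '[[0,0,-0.02,0,0,0,0],[0,0,-0.03,0,0,0,0],[0,0,-0.03,0,0,0,0],[0,0,-0.03,0,0,0,0],[0,0,-0.025,0,0,0,0],[0,0,-0.015,0,0,0,0],[0,0,0,0,0,0,0],[0,0,0,0,0,0,0],[0,0,0,0,0,0,0],[0,0,0,0,0,0,0]]'
python3 - <<'E'
from h import *
grab('side','s5'); grab('wrist','w5')
for f in('side0','s5'):
    g=cv2.imread(f'pics/{f}.png')[178:275,205:335].max(2); n,_,st,ce=cv2.connectedComponentsWithStats((g<50).astype(np.uint8))
    print([(ce[i]+[205,178],st[i]) for i in range(1,n) if st[i,4]>30])
s=arm.read_state();print(s['position'],s['contact_force'],s['clock'])
cv2.imwrite('pics/c5.png',np.hstack([cv2.resize(cv2.imread(f'pics/{f}.png')[140:380,195:335],(350,600)) for f in('side0','s5')]))
E
```

```text
clock: 6.7
position: [559.4, -19.3, 154.8]
ee_rot: [0.766, -0.642, -0.001, 0.001]
contact_force: [0.9, 0.2, -0.0]
gripper_width: -0.3
grasp_force: 0.0
clock: 7.7
position: [559.7, -19.4, 303.7]
ee_rot: [0.766, -0.642, -0.001, 0.001]
contact_force: [0.2, -0.6, 0.8]
gripper_width: -0.2
grasp_force: 0.0
[(array([264.51190476, 185.86904762]), array([52,  5, 16,  7, 84], dtype=int32)), (array([271.45721925, 233.19786096]), array([ 58,  40,  18,  30, 374], dtype=int32)), (array([230.94392523, 261.82242991]), array([ 23,  75,   7,  19, 107], dtype=int32))]
[(array([264.42222222, 185.64444444]), array([52,  4, 16,  8, 90], dtype=int32)), (array([271.39945652, 233.08695652]), array([ 58,  40,  18,  30, 368], dtype=int32)), (array([230.96226415, 261.83018868]), array([ 23,  75,   7,  19, 106], dtype=int32))]
[559.9361093  -19.33144229 304.09475639] [-0.74564612 -0.87356276  0.18329261] 7.8
```

View pics/c5.png

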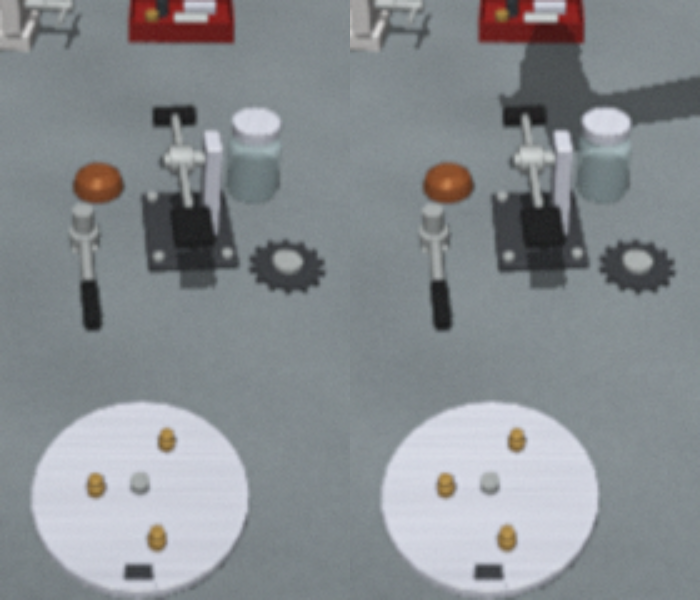

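The before and after side views match: the peg is back at (264,186), the pad at (271,233), and nothing else has moved. The fingertips are about 155 mm above the top of the upright, so I'm handing in.

```bash
python3 -c "
from bench import arm
print(arm.job_done())"
```

```text
the job is handed in; nothing more can be done
None
```

I pressed the toe peg about 12 mm down (about 3.6 N) and held it there for about a second; it sprang back level, I withdrew the hand well clear with nothing else disturbed, and the job is handed in.

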